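# Line up the workshop bottles by height on the drip board

## Robot

A 7-joint arm with a two-finger parallel gripper is mounted at the origin on a cart in front of the work surface, level with it; the furniture and walls round the work are solid. World frame = base frame: x ahead of the robot, y to its left, z up, the work surface at z = 0. Lengths are in mm, angles in rad, forces in N, time in s.
With the tool pointing down it reaches from about 425 to 875 mm from the base axis. Payload 8.4 kg.
Tool frame: the origin (TCP) lies at the very end of the fingers, on their centre line; the grasp point (between the pads) lies 19 mm behind it; z points along the fingers, y is the line along which they close (so a half turn about z gives the same grasp; the last joint's range is limited). The gripper opens to 85 mm and grips with 20 to 120 N. Pads are 22 mm wide; open, the fingers measure 114 mm over their backs; the gripper's body (76 mm by 85 mm) begins 54 mm behind the grasp point. The pads swing forward as they close: fully open they stand 13 mm farther back than shut.
Start: joints at [1.062, 0.333, 0.04, 1.465, -0.013, 1.343, -0.059], TCP at [258.952, -596.161, 231.308] pointing down, gripper open.
Joint ranges: [-2.58, 2.58], [-0.38, 2.09], [-1.3, 1.39], [0.25, 2.4], [-1.5, 4.64], [0.08, 2.09], [-2.65, 2.65]. Speed limits (rad/s): [2.22, 2.22, 2.79, 2.79, 3.14, 3.14, 3.14].

## Interface

Orientations are given as a rotation vector (axis times angle).
In Python, from rig import bot gives the robot as it stands.
- The arm moves only by the shell command python3 -m inch 'ROWS' [FORCE]. ROWS is JSON, a list of rows, each a list of 5 numbers: the gripper command: -1 is shut, 1 is fully open, values between are in proportion, then the shift along the tool's x, y, z in units of 0.3 m (1.0 is 0.3 m), then the turn about the tool's z in units of 2 pi rad (1.0 is 2 pi rad). A call has 1 to 10 rows; each row is the pose to reach, as a shift and turn from the pose commanded when the call began, along the tool's axes at that moment, turning the shorter way round; what a row does not reach only later rows make up. A row lasts 1/8 s, in which the tool goes at most 62.5 mm and 10.7 degrees, less where a joint would pass 70% of its speed; a pose out of reach is approached as far as the arm can. A call with a number of a shift or a turn outside -1 to 1 is refused whole. A call with a gripper value outside its range is refused whole. The fingers move at their own pace and stop on an object; FORCE is the grip in N (left out, the last holds). Time passes only in rows, so rows that repeat a pose let the fingers close. It gives the time, the measured TCP pose, the force, the opening and the grip force at its end, in the units of the state.
- bot.get_obs(): the state, without advancing time (a new reading comes with each control period).
- bot.grab_frame(name): name is "scene" or "top" or "wrist"; returns (picture, depth): 420x560x3 uint8, blue, green, red; 420x560 float32, mm along the optical axis (not along the pixel's ray), 0 where there is no reading.
- bot.calibration(name): a dict with "fx", "fy", "cx", "cy" (pixels), "origin" and "attitude" of the camera in the world. Camera axes: x right, y down, z forward; pixel columns grow to the right and rows downward; lengths in mm; the calibration is good to about 2 mm. A picture is of the moment at which its call begins: read the wrist's pose just before it. calibration takes no time and is no camera call; for the wrist camera it gives the pose at the moment of the call.
- bot.hand_in(): hands the job in; it is judged then, once.
The state is a dict: "time": time; "qpos": joint angles; "qd": joint speeds; "effort": joint torques, N m; "tool_pos": TCP position; "orientation": TCP orientation; "force": force on the tool from outside, world axes, zero at the start; "wrist_torque": the same for the moment, N m; "finger_gap": finger opening in mm; "grasp_force": force on a finger pad.
Only numpy, scipy, OpenCV 4.12 (cv2) and the standard library are available. Lean on these libraries where they do the work, as an engineer would, in place of code of your own. Each camera call takes 0.05 s, during which the arm holds its last target. There are 200 camera calls.

## Task

Put the spray can, the oil bottle, the glue bottle and the white jar away on the drip board in order of height, each standing flat in a saucer of its own: the tallest in the saucer next to the upright steel end plate, then each next shorter one in the next saucer, so that the shortest stands at the far end. Keep them upright all the while, set them down gently without dropping them, and let go of them all.

Things in the scene. Friction and masses are not known exactly. Their poses are not given: they have to be found in the camera images.
- spray_can: blue round spray can with a red cap, the tallest: 190 mm high, body 54 mm in diameter up to 168 mm, then a cap 40 mm wide to 190 mm, 0.22 kg. Stands upright on the bench at the start; origin at the centre of its underside, z up. The only fixed things near it higher than 100 mm are the bench vice (175 mm) and an open cardboard box (130 mm), each at least 100 mm from its centre.
- oil_bottle: black round oil bottle with a yellow label and a dosing nozzle: 155 mm high, body 46 mm in diameter up to 122 mm, then a cap 26 mm wide to 135 mm and a nozzle 14 mm wide to 155 mm, 0.16 kg. Stands upright on the bench at the start; origin at the centre of its underside, z up. The only fixed things near it higher than 100 mm are the bench vice (175 mm) and an open cardboard box (130 mm), each at least 100 mm from its centre.
- glue_bottle: white slim glue bottle with a long thin nozzle: 125 mm high, body 38 mm in diameter up to 86 mm, then a neck 18 mm wide to 95 mm and a nozzle 10 mm wide to 125 mm, 0.07 kg; a grip at the top of the body leaves room for the nozzle. Stands upright on the bench at the start; origin at the centre of its underside, z up. The only fixed things near it higher than 100 mm are the bench vice (175 mm) and an open cardboard box (130 mm), each at least 100 mm from its centre.
- pill_jar: white plastic jar with a flat lid, the shortest: 85 mm high, body and lid 48 mm in diameter, 0.09 kg. Stands upright on the bench at the start; origin at the centre of its underside, z up. The only fixed things near it higher than 100 mm are the bench vice (175 mm) and an open cardboard box (130 mm), each at least 100 mm from its centre.
- saucer_a: shallow round dark steel saucer, fixed on the drip board (one end of the row). Four alike stand in a straight row 90 mm apart on a fixed wooden strip, 400 x 100 x 15 mm. Origin at the centre of its underside, 15 mm above the bench; its own y axis runs along the row, from saucer_a to saucer_d. Its flat inner floor lies 3 mm above the origin, is about 68 mm across at the bottom and 76 mm at the rim, which is 7 mm above the origin; outside 82 mm.
- saucer_b: shallow round dark steel saucer, fixed on the drip board (next to saucer_a of the row). Four alike stand in a straight row 90 mm apart on a fixed wooden strip, 400 x 100 x 15 mm. Origin at the centre of its underside, 15 mm above the bench; its own y axis runs along the row, from saucer_a to saucer_d. Its flat inner floor lies 3 mm above the origin, is about 68 mm across at the bottom and 76 mm at the rim, which is 7 mm above the origin; outside 82 mm.
- saucer_c: shallow round dark steel saucer, fixed on the drip board (next to saucer_d of the row). Four alike stand in a straight row 90 mm apart on a fixed wooden strip, 400 x 100 x 15 mm. Origin at the centre of its underside, 15 mm above the bench; its own y axis runs along the row, from saucer_a to saucer_d. Its flat inner floor lies 3 mm above the origin, is about 68 mm across at the bottom and 76 mm at the rim, which is 7 mm above the origin; outside 82 mm.
- saucer_d: shallow round dark steel saucer, fixed on the drip board (the other end of the row). Four alike stand in a straight row 90 mm apart on a fixed wooden strip, 400 x 100 x 15 mm. Origin at the centre of its underside, 15 mm above the bench; its own y axis runs along the row, from saucer_a to saucer_d. Its flat inner floor lies 3 mm above the origin, is about 68 mm across at the bottom and 76 mm at the rim, which is 7 mm above the origin; outside 82 mm.
- end_plate: upright steel plate, 60 mm high, 90 mm wide and 8 mm thick, fixed across the drip board at one end of the row, 50 mm beyond the centre of the end saucer: sometimes at saucer_a's end, sometimes at saucer_d's. The opposite end bears only a flat dark wooden strip, 3 mm high. Origin at the centre of its underside, on the board's top.
Mind the look-alikes: they are no part of the job. Leave any turquoise look-alike of the glue_bottle alone.

How it is judged (in metres and radians):
At the end, for the whole second after the job is handed in: Counted from the end plate, spray can, oil bottle, glue bottle and white jar stand in the four saucers, each within 18 mm of its saucer's centre, with its underside on the saucer's floor (less than 5.5 mm above the saucer's underside), upright within 0.1 rad, at rest and released (angle between each of spray_can, oil_bottle, glue_bottle, pill_jar's own z axis and vertical below 0.1 rad and linear speed of each of spray_can, oil_bottle, glue_bottle, pill_jar below 0.02 m/s and contact force between each of spray_can, oil_bottle, glue_bottle, pill_jar and the fingers below 0.05 N and ((horizontal distance between end_plate and saucer_a below 0.09 m and horizontal distance between spray_can and saucer_a below 0.018 m and z of spray_can in the frame of saucer_a between 0 and 0.0055 m and horizontal distance between oil_bottle and saucer_b below 0.018 m and z of oil_bottle in the frame of saucer_b between 0 and 0.0055 m and horizontal distance between glue_bottle and saucer_c below 0.018 m and z of glue_bottle in the frame of saucer_c between 0 and 0.0055 m and horizontal distance between pill_jar and saucer_d below 0.018 m and z of pill_jar in the frame of saucer_d between 0 and 0.0055 m) or (horizontal distance between end_plate and saucer_d below 0.09 m and horizontal distance between spray_can and saucer_d below 0.018 m and z of spray_can in the frame of saucer_d between 0 and 0.0055 m and horizontal distance between oil_bottle and saucer_c below 0.018 m and z of oil_bottle in the frame of saucer_c between 0 and 0.0055 m and horizontal distance between glue_bottle and saucer_b below 0.018 m and z of glue_bottle in the frame of saucer_b between 0 and 0.0055 m and horizontal distance between pill_jar and saucer_a below 0.018 m and z of pill_jar in the frame of saucer_a between 0 and 0.0055 m))); the robot touches nothing.
It fails at once if a container is tipped more than 0.6 rad from upright (angle between any of spray_can, oil_bottle, glue_bottle, pill_jar's own z axis and vertical above 0.6 rad).
It fails at once if a container is dropped: it falls freely through more than about 18 mm (0.6 m/s) ((linear speed of spray_can above 0.6 m/s and contact force between spray_can and the fingers below 0.01 N and contact force between spray_can and anything else below 0.01 N) or (linear speed of oil_bottle above 0.6 m/s and contact force between oil_bottle and the fingers below 0.01 N and contact force between oil_bottle and anything else below 0.01 N) or (linear speed of glue_bottle above 0.6 m/s and contact force between glue_bottle and the fingers below 0.01 N and contact force between glue_bottle and anything else below 0.01 N) or (linear speed of pill_jar above 0.6 m/s and contact force between pill_jar and the fingers below 0.01 N and contact force between pill_jar and anything else below 0.01 N)).
It also fails if it takes over 122 s, if anything falls off the work surface, if the arm or the gripper's body presses on something with over 40 N, if the wrist force passes 120 N, or if a joint passes its speed limit or range.

## Working session

There is one attempt and no reset: what is moved stays moved. The work goes in short steps, Python scripts to look and compute and a shell command to move; the robot and the scene stay as the last step left them, time stands still between calls to the robot, and variables do not carry over. Pictures are saved under pics/ and viewed, at most 14 in all, crops included, and the job is handed in when it is done.

```bash
mkdir -p pics; ls; python3 - <<'E'
from rig import bot
import cv2,numpy as np
o=bot.get_obs();print({k:np.round(v,3).tolist() for k,v in o.items()})
for n in("top","scene"):
    p,d=bot.grab_frame(n);cv2.imwrite(f"pics/{n}0.png",p);np.save(f"pics/{n}0.npy",d);print(n,bot.calibration(n))
E
```

```text
pics
{'time': 0.0, 'qpos': [1.062, 0.334, 0.04, 1.466, -0.013, 1.343, -0.058], 'qd': [-0.002, 0.001, -0.0, -0.001, 0.001, -0.0, -0.0], 'effort': [-0.0, -65.855, 1.365, -40.556, 0.017, 0.013, -0.0], 'tool_pos': [258.776, -595.772, 230.448], 'orientation': [-3.074, -0.639, 0.001], 'force': [-0.614, 0.38, 0.662], 'wrist_torque': [-0.073, 0.046, 0.061], 'grasp_force': 0.0, 'finger_gap': 85.717}
top {'fx': 493.9245920912756, 'fy': 493.9245920912756, 'cx': 276.76246494987436, 'cy': 215.4211517342678, 'origin': array([ 383.66024093,    3.39413046, 1759.32383496]), 'attitude': array([-2.1507005 ,  2.20615101, -0.11021208])}
scene {'fx': 502.09941696842293, 'fy': 502.09941696842293, 'cx': 278.2570095279863, 'cy': 207.79512237582662, 'origin': array([-278.79147374,  677.1782353 , 1184.02732271]), 'attitude': array([-1.11253386,  2.42959287, -0.95965493])}
```

View pics/top0.png

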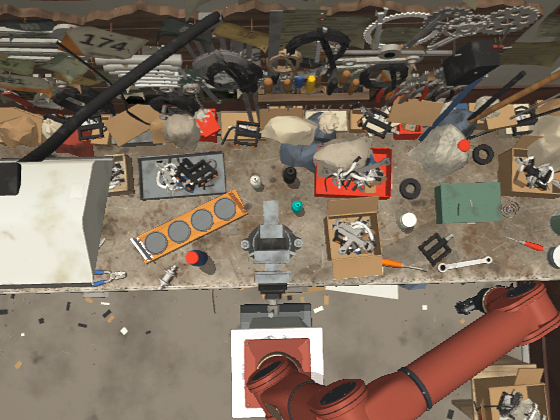

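View pics/scene0.png

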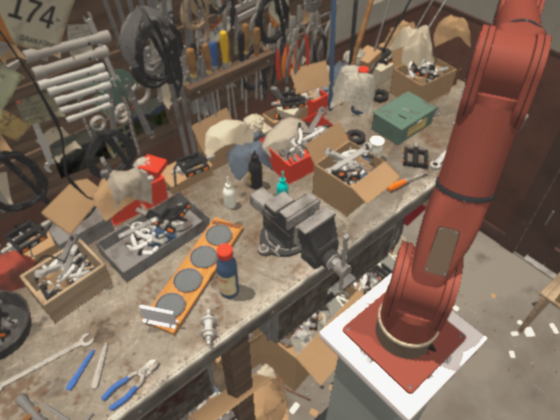

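The top view shows the spray can (193,258), oil bottle (290,174), glue bottle (255,182) and turquoise look-alike (297,207). The jar candidates are the white discs at (408,220) and (555,257). The saucers are at (155,243), (179,231), (203,219) and (226,208), with the end plate at (140,248). Next I measure these and enlarge the candidates.

```bash
cat > h.py <<'E'
import numpy as np,cv2
from scipy.spatial.transform import Rotation as R
def cloud(cal,d):
    v,u=np.mgrid[:d.shape[0],:d.shape[1]]
    P=np.stack([(u-cal['cx'])/cal['fx']*d,(v-cal['cy'])/cal['fy']*d,d],-1)
    P=P@R.from_rotvec(cal['attitude']).as_matrix().T+cal['origin']
    P[d==0]=np.nan
    return P
E
python3 - <<'E'
from h import *
from rig import bot
c=bot.calibration("top");d=np.load("pics/top0.npy");P=cloud(c,d);im=cv2.imread("pics/top0.png")
for n,(u,v) in dict(spray=(193,258),oil=(290,174),glue=(255,182),turq=(297,207),jar=(408,220),jar2=(555,257),sa=(155,243),sb=(179,231),sc=(203,219),sd=(226,208),plate=(140,248),vice=(270,215)).items():
    w=P[v-12:v+13,max(u-12,0):u+13].reshape(-1,3)
    z=np.nanmax(w[:,2]);m=w[:,2]>max(z-12,20)
    print(n,P[v,u].round(),'top',z.round(),'mean of top',np.nanmean(w[m],0).round(),'mid',((np.nanmax(w[m],0)+np.nanmin(w[m],0))/2).round())
# bench z near
print(P[270,250],P[235,300])
a=cv2.resize(im[150:280,115:315],None,fx=4,fy=4,interpolation=cv2.INTER_CUBIC)
cv2.imwrite("pics/ctop.png",a[:560,:800])
cv2.imwrite("pics/cjar.png",cv2.resize(im[190:290,390:560],None,fx=4,fy=4,interpolation=cv2.INTER_CUBIC))
E
```

```text
spray [400. 256. 186.] top 197.0 mean of top [402. 261. 190.] mid [403. 262. 191.]
oil [671. -61. 133.] top 157.0 mean of top [681. -61. 152.] mid [681. -61. 152.]
glue [656.  58.  79.] top 122.0 mean of top [664.  59. 116.] mid [665.  58. 117.]
turq [564. -83.  95.] top 131.0 mean of top [573. -83. 127.] mid [572. -84. 125.]
jar [ 512. -462.   79.] top 96.0 mean of top [ 513. -463.   88.] mid [ 513. -462.   90.]
jar2 [ 372. -999.    6.] top 51.0 mean of top [ 377. -976.   43.] mid [ 377. -980.   45.]
sa [458. 416.  16.] top 77.0 mean of top [418. 443.  73.] mid [419. 442.  74.]
sb [498. 332.  13.] top 32.0 mean of top [498. 330.  23.] mid [497. 330.  26.]
sc [538. 247.  15.] top 31.0 mean of top [535. 247.  23.] mid [537. 245.  25.]
sd [575. 164.  19.] top 31.0 mean of top [575. 164.  23.] mid [574. 164.  26.]
plate [440. 456.  65.] top 84.0 mean of top [438. 460.  76.] mid [436. 460.  78.]
vice [540.   9.  84.] top 137.0 mean of top [500.   5. 130.] mid [500.   7. 131.]
[354.2251362   84.943641     0.92550255] [473.82075014 -95.96788207  -4.01165949]
```

View pics/ctop.png

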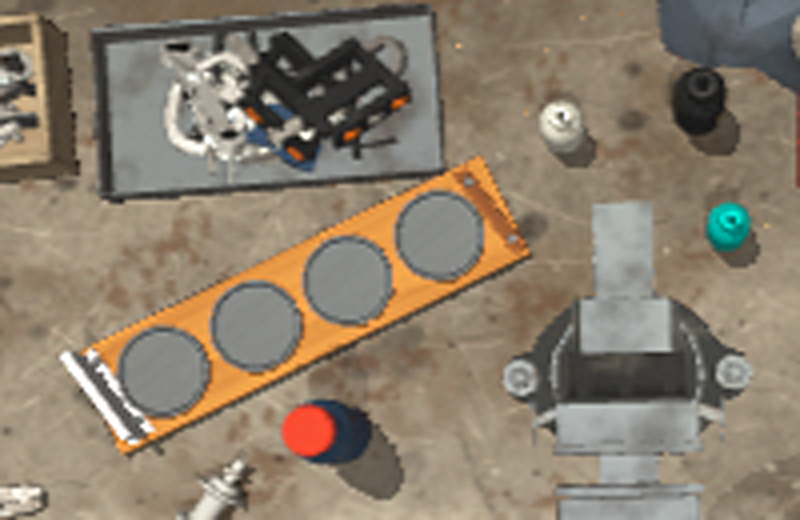

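View pics/cjar.png

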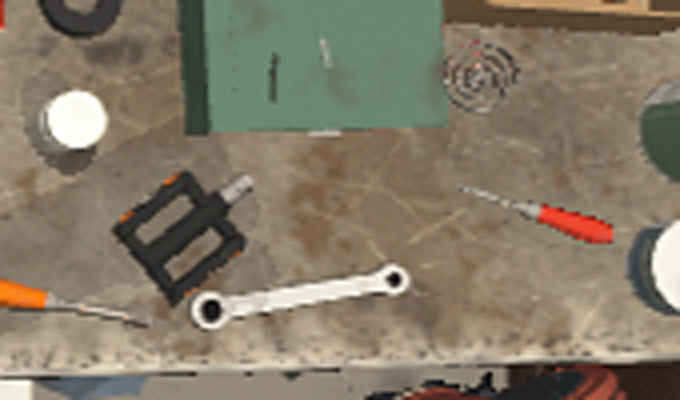

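The jar is the plain white disc at crop (76,119), i.e. full image (408.6,219.4). The object at the right edge is wider and only about 45 mm high, so I'm leaving it out. The end plate stands at the lower-left end of the row. Next: exact rays at known heights, and clearance around each grasp.

```bash
cat >> h.py <<'E'
def ray(cal,u,v,z):
    r=R.from_rotvec(cal['attitude']).as_matrix()@np.array([(u-cal['cx'])/cal['fx'],(v-cal['cy'])/cal['fy'],1])
    return cal['origin']+r*(z-cal['origin'][2])/r[2]
E
python3 - <<'E'
from h import *
from rig import bot
c=bot.calibration("top");d=np.load("pics/top0.npy");P=cloud(c,d).reshape(-1,3)
f=lambda x,y,ox=115,oy=150:(ox+(x+.5)/4-.5,oy+(y+.5)/4-.5)
S=np.array([ray(c,*f(*p),21)[:2] for p in [(165,371),(257,327),(348,281),(440,236)]])
k=np.arange(4)-1.5;m=S.mean(0);dr=(S[0]-S[3]);ax=dr/np.linalg.norm(dr)
print("saucers",S.round(),"fit",[(m-ax*90*i).round(1).tolist() for i in k],"az",np.degrees(np.arctan2(*ax[::-1])))
O=dict(spray=(f(309,431),190),oil=(f(704,80),155),glue=(f(563,113),125),jar=(f(76,119,390,190),85))
yd=np.array([ax[1],-ax[0]])
for n,(uv,z) in O.items():
    p=ray(c,*uv,z);q=P[:,:2]-p[:2];a=q@ax;b=q@yd
    print(n,p.round(1),"max height: +y side",[np.nanmax(P[(abs(a)<16)&(s*b>30)&(s*b<66),2]).round() for s in(1,-1)],
     "palm zone",np.nanmax(P[(abs(a)<48)&(abs(b)<50)&(np.hypot(a,b)>32),2]).round())
o=bot.get_obs();M=R.from_rotvec(o['orientation']).as_matrix();print(M.round(3))
E
```

```text
saucers [[460. 412.]
 [496. 331.]
 [535. 251.]
 [573. 169.]] fit [[458.8, 413.3], [496.7, 331.7], [534.7, 250.1], [572.7, 168.5]] az 114.95944482817137
spray [401.8 259.  190. ] max height: +y side [np.float64(1054.0), np.float64(10.0)] palm zone 1052.0
oil [681.7 -62.6 155. ] max height: +y side [np.float64(44.0), np.float64(12.0)] palm zone 90.0
glue [662.2  54.8 125. ] max height: +y side [np.float64(9.0), np.float64(9.0)] palm zone 12.0
jar [ 513.1 -462.9   85. ] max height: +y side [np.float64(11.0), np.float64(9.0)] palm zone 14.0
[[ 0.917  0.398 -0.001]
 [ 0.398 -0.917  0.001]
 [-0.    -0.002 -1.   ]]
```

```bash
python3 -m inch '[[1,0.95,-0.07,0,-0.254],[1,0.95,-0.07,0,-0.254],[1,0.95,-0.07,0,-0.254],[1,0.95,-0.07,0,-0.254],[1,0.95,-0.07,0,-0.254],[1,0.95,-0.07,0,-0.254],[1,0.95,-0.07,0,-0.254],[1,0.95,-0.07,0,-0.254],[1,0.95,-0.07,0,-0.254],[1,0.95,-0.07,0,-0.254]]' 30
python3 - <<'E'
from h import *
from rig import bot
o=bot.get_obs();print(R.from_rotvec(o['orientation']).as_matrix().round(3),o['qpos'].round(2))
c=bot.calibration("wrist");p,d=bot.grab_frame("wrist");cv2.imwrite("pics/w1.png",p);np.save("pics/w1.npy",d);print(c)
P=cloud(c,d);m=abs(P[...,2]-85)<8;g=(p.min(2)>150)&m
n,l,s,ce=cv2.connectedComponentsWithStats(g.astype(np.uint8))
for i in range(1,n):
  if s[i,4]>300: print(s[i],ce[i],ray(c,*ce[i],85))
E
```

```text
time: 1.35
tool_pos: [511.8, -463.3, 230.8]
orientation: [-1.691, -2.647, -0.001]
force: [-0.0, -0.2, -0.1]
finger_gap: 85.4
grasp_force: 0.0
[[-0.421  0.907 -0.001]
 [ 0.907  0.421  0.001]
 [ 0.001 -0.    -1.   ]] [ 0.89  0.44 -0.32  1.34  0.13  1.39  1.02]
{'fx': 293.2611120109822, 'fy': 293.2611120109822, 'cx': 281.4924991007635, 'cy': 205.43327447028213, 'origin': array([ 478.3561316 , -393.10513499,  373.4730181 ]), 'attitude': array([2.77406505, 0.61095545, 0.093233  ])}
[ 261  167   48   46 1720] [284.55872093 190.23430233] [ 512.52160681 -460.0803872    85.        ]
```

The wrist view puts the jar at (512.5,-460), which agrees with the top view, so I descend and grip.

```bash
python3 -m inch '[[1,0.005,0,0.15,0],[1,0.005,0,0.3,0],[1,0.005,0,0.45,0],[1,0.005,0,0.55,0],[1,0.005,0,0.62,0],[1,0.005,0,0.62,0],[-1,0.005,0,0.62,0],[-1,0.005,0,0.62,0],[-1,0.005,0,0.62,0],[-1,0.005,0,0.62,0]]' 40; python3 -m inch '[[-1,0,0,0,0],[-1,0,0,0,0],[-1,0,0,0,0],[-1,0,0,0,0]]'
```

```text
time: 2.65
tool_pos: [512.4, -462.5, 47.0]
orientation: [1.688, 2.646, -0.0]
force: [0.3, 0.5, 7.0]
finger_gap: 47.2
grasp_force: 40.8
time: 3.15
tool_pos: [512.4, -462.5, 47.0]
orientation: [1.688, 2.646, -0.0]
force: [0.6, 0.3, 7.0]
finger_gap: 47.5
grasp_force: 40.8
```

```bash
python3 -m inch '[[-1,0,0,-0.03,0],[-1,0,0,-0.1,0],[-1,0,0,-0.22,0],[-1,0,0,-0.36,0],[-1,0,0,-0.5,0],[-1,0,0,-0.62,0],[-1,0,0,-0.69,0],[-1,0,0,-0.7,0],[-1,0,0,-0.7,0]]'
python3 -m inch '[[-1,0.06,0.035,0,0],[-1,0.17,0.1,0,0],[-1,0.3,0.175,0,0],[-1,0.43,0.25,0,0],[-1,0.56,0.33,0,0],[-1,0.69,0.4,0,0],[-1,0.8,0.47,0,0],[-1,0.88,0.51,0,0],[-1,0.912,0.533,0,0],[-1,0.912,0.533,0,0]]'
python3 -m inch '[[-1,0.06,0.035,0,0],[-1,0.17,0.1,0,0],[-1,0.3,0.175,0,0],[-1,0.43,0.25,0,0],[-1,0.56,0.33,0,0],[-1,0.69,0.4,0,0],[-1,0.8,0.47,0,0],[-1,0.88,0.51,0,0],[-1,0.912,0.533,0,0],[-1,0.912,0.533,0,0]]'
python3 - <<'E'
from h import *
from rig import bot
c=bot.calibration("wrist");p,d=bot.grab_frame("wrist");cv2.imwrite("pics/w2.png",p);np.save("pics/w2.npy",d)
print(bot.get_obs()['tool_pos'])
r=R.from_rotvec(c['attitude']).as_matrix()
for n,q in dict(a=(458.8,413.3),b=(496.7,331.7),c=(534.7,250.1),d=(572.7,168.5)).items():
    v=r.T@(np.array([*q,21])-c['origin']);print(n,(c['cx']+c['fx']*v[0]/v[2]).round(1),(c['cy']+c['fy']*v[1]/v[2]).round(1))
E
```

```text
time: 4.28
tool_pos: [511.1, -461.8, 255.1]
orientation: [-1.69, -2.648, -0.0]
force: [0.7, 0.5, -1.0]
finger_gap: 47.3
grasp_force: 41.3
time: 5.52
tool_pos: [540.9, -145.7, 255.0]
orientation: [-1.688, -2.649, 0.0]
force: [1.0, -0.2, -1.8]
finger_gap: 47.7
grasp_force: 41.3
time: 6.78
tool_pos: [570.9, 169.1, 255.1]
orientation: [-1.689, -2.648, 0.0]
force: [0.6, -0.3, -0.4]
finger_gap: 47.4
grasp_force: 41.3
[571.09232548 167.94386399 255.11315692]
a 283.7 -82.6
b 283.6 17.8
c 283.5 102.9
d 283.4 175.9
```

View pics/w2.png

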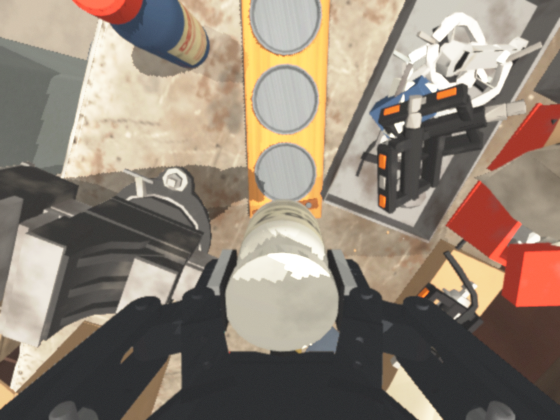

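Saucers show at (285,172), (285,99) and (285,17), within about 4 px of the fit; the jar hangs upright between the fingers. Lowering it.

```bash
python3 -m inch '[[-1,0.004,0.01,0.05,0],[-1,0.004,0.01,0.17,0],[-1,0.004,0.01,0.3,0],[-1,0.004,0.01,0.42,0],[-1,0.004,0.01,0.52,0],[-1,0.004,0.01,0.58,0],[-1,0.004,0.01,0.61,0],[-1,0.004,0.01,0.62,0],[-1,0.004,0.01,0.625,0],[-1,0.004,0.01,0.625,0]]'
python3 -m inch '[[-1,0,0,0.003,0],[-1,0,0,0.006,0],[-1,0,0,0.006,0]]'
```

```text
time: 8.07
tool_pos: [573.5, 171.5, 68.5]
orientation: [1.689, 2.648, 0.001]
force: [0.4, -0.6, -1.9]
finger_gap: 47.3
grasp_force: 41.3
time: 8.45
tool_pos: [573.0, 171.3, 66.0]
orientation: [-1.69, -2.648, 0.0]
force: [0.4, 0.6, -1.2]
finger_gap: 47.2
grasp_force: 41.3
```

```bash
python3 -m inch '[[-1,0,0,0.003,0],[-1,0,0,0.006,0],[-1,0,0,0.006,0]]'
```

```text
time: 8.82
tool_pos: [573.2, 171.5, 64.9]
orientation: [1.69, 2.648, 0.0]
force: [-1.7, -1.1, 6.1]
finger_gap: 47.4
grasp_force: 41.2
```

Contact; release and lift.

```bash
python3 -m inch '[[0.4,0,0,0,0],[1,0,0,0,0],[1,0,0,0,0],[1,0,0,-0.02,0],[1,0,0,-0.1,0],[1,0,0,-0.25,0],[1,0,0,-0.4,0],[1,0,0,-0.5,0],[1,0,0,-0.5,0]]'
```

```text
time: 9.95
tool_pos: [574.3, 172.1, 217.4]
orientation: [1.688, 2.646, 0.006]
force: [-0.3, -1.1, -0.3]
finger_gap: 85.6
grasp_force: 0.0
```

```bash
python3 -m inch '[[1,-0.1,0.02,0,0],[1,-0.25,0.05,0,0],[1,-0.4,0.09,0,0],[1,-0.476,0.105,0,0],[1,-0.476,0.105,0,0],[1,-0.476,0.105,0,0]]'
python3 - <<'E'
from h import *
from rig import bot
c=bot.calibration("wrist");p,d=bot.grab_frame("wrist");cv2.imwrite("pics/w3.png",p)
print(bot.get_obs()['tool_pos'])
P=cloud(c,d)
r=R.from_rotvec(c['attitude']).as_matrix()
def px(q):
    v=r.T@(np.array(q)-c['origin']);return (c['cx']+c['fx']*v[0]/v[2]).round(1),(c['cy']+c['fy']*v[1]/v[2]).round(1)
for q in [(662.2,54.8,125),(662.2,54.8,90),(573.2,171.5,85)]:print(px(q))
q=np.hypot(P[...,0]-662,P[...,1]-55)<35
m=q&(P[...,2]>110);print(m.sum(),np.median(P[m],0))
m=q&(P[...,2]>60)&(P[...,2]<90);print(m.sum(),np.median(P[m],0),(P[m].max(0)+P[m].min(0))/2)
E
```

```text
time: 10.7
tool_pos: [661.0, 56.9, 214.0]
orientation: [-1.687, -2.649, -0.001]
force: [-0.2, 0.2, 0.7]
finger_gap: 85.3
grasp_force: 0.0
[660.98508005  57.12400332 214.25568172]
(np.float64(283.0), np.float64(213.2))
(np.float64(282.8), np.float64(201.2))
(np.float64(244.7), np.float64(31.6))
16306 [656.5579539   68.16700149 302.52454897]
739 [659.16098761  69.01934244  73.23549401] [664.16631446  61.92888974  75.02251425]
```

View pics/w3.png

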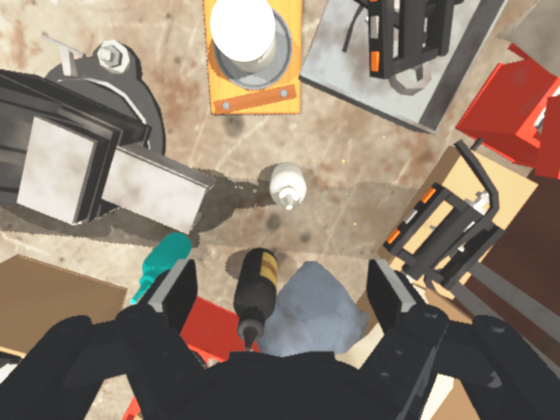

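Glue bottle at about (288,185), nozzle tip near (290,205). The oil bottle with its yellow label is at (255,290), the turquoise one at (160,265), and the jar stands in saucer d at (243,27). I enlarge around the glue and oil tips.

```bash
python3 - <<'E'
import cv2
im=cv2.imread("pics/w3.png");cv2.imwrite("pics/w3c.png",cv2.resize(im[150:350,220:320],None,fx=3,fy=3,interpolation=cv2.INTER_CUBIC))
E
```

```text
(no output)
```

View pics/w3c.png

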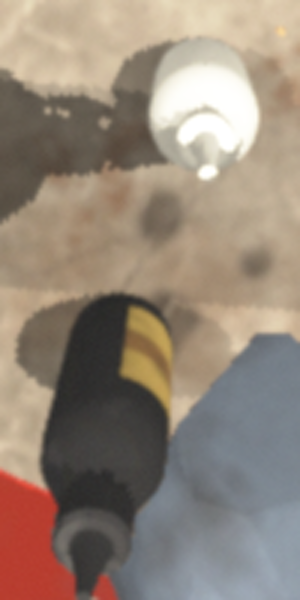

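```bash
python3 -m inch '[[1,0,0.02,0.02,0],[1,0,0.02,0.15,0],[1,0,0.02,0.3,0],[1,0,0.02,0.42,0],[1,0,0.02,0.49,0],[1,0,0.02,0.52,0],[1,0,0.02,0.52,0],[-1,0,0.02,0.52,0],[-1,0,0.02,0.52,0],[-1,0,0.02,0.52,0]]' 40; python3 -m inch '[[-1,0,0,0,0],[-1,0,0,0,0],[-1,0,0,0,0],[-1,0,0,0,0]]'
```

```text
time: 12.0
tool_pos: [667.7, 57.7, 59.2]
orientation: [1.69, 2.647, 0.001]
force: [0.1, 0.5, 1.1]
finger_gap: 37.0
grasp_force: 39.8
time: 12.5
tool_pos: [667.7, 57.7, 59.2]
orientation: [1.689, 2.647, 0.001]
force: [-0.9, 0.4, 6.5]
finger_gap: 36.9
grasp_force: 40.1
```

```bash
python3 -m inch '[[-1,0,0,-0.03,0],[-1,0,0,-0.1,0],[-1,0,0,-0.22,0],[-1,0,0,-0.36,0],[-1,0,0,-0.46,0],[-1,0,0,-0.5,0],[-1,0,0,-0.5,0]]'
python3 -m inch '[[-1,0.06,-0.01,0,0],[-1,0.17,-0.028,0,0],[-1,0.3,-0.05,0,0],[-1,0.43,-0.07,0,0],[-1,0.56,-0.09,0,0],[-1,0.67,-0.11,0,0],[-1,0.75,-0.12,0,0],[-1,0.777,-0.126,0,0],[-1,0.777,-0.126,0,0]]'
```

```text
time: 13.38
tool_pos: [667.5, 57.7, 209.0]
orientation: [1.689, 2.648, 0.001]
force: [-0.6, 0.4, -0.7]
finger_gap: 36.8
grasp_force: 40.1
time: 14.5
tool_pos: [534.1, 253.3, 207.6]
orientation: [-1.688, -2.649, 0.001]
force: [-0.1, -0.4, -1.1]
finger_gap: 36.7
grasp_force: 40.1
```

```bash
python3 -m inch '[[-1,0,0.003,0.04,0],[-1,0,0.003,0.13,0],[-1,0,0.003,0.24,0],[-1,0,0.003,0.33,0],[-1,0,0.003,0.39,0],[-1,0,0.003,0.415,0],[-1,0,0.003,0.425,0],[-1,0,0.003,0.43,0],[-1,0,0.003,0.43,0]]'
python3 -m inch '[[-1,0,0,0.004,0],[-1,0,0,0.008,0],[-1,0,0,0.008,0]]'
```

```text
time: 15.62
tool_pos: [535.9, 253.7, 79.9]
orientation: [1.69, 2.648, 0.001]
force: [0.3, 0.1, -0.6]
finger_gap: 36.9
grasp_force: 40.1
time: 16.0
tool_pos: [535.7, 253.6, 77.2]
orientation: [1.69, 2.648, 0.0]
force: [-0.9, -0.3, 3.0]
finger_gap: 37.0
grasp_force: 40.3
```

```bash
python3 -m inch '[[-1,0,0,0.002,0],[0.4,0,0,0.002,0],[1,0,0,0.002,0],[1,0,0,0,0],[1,0,0,-0.05,0],[1,0,0,-0.15,0],[1,0,0,-0.3,0],[1,0,0,-0.45,0],[1,0,0,-0.5,0],[1,0,0,-0.5,0]]'
python3 -m inch '[[1,-0.1,0,0,0],[1,-0.25,0,0,0],[1,-0.43,0,0,0],[1,-0.6,0,0,0],[1,-0.77,0,0,0],[1,-0.9,0,0,0],[1,-0.95,0,0,0],[1,-0.95,0,0,0]]'
python3 - <<'E'
from h import *
from rig import bot
c=bot.calibration("wrist");p,d=bot.grab_frame("wrist");cv2.imwrite("pics/w4.png",p)
print(bot.get_obs()['tool_pos'])
r=R.from_rotvec(c['attitude']).as_matrix()
def px(q):
    v=r.T@(np.array(q)-c['origin']);return (c['cx']+c['fx']*v[0]/v[2]).round(1),(c['cy']+c['fy']*v[1]/v[2]).round(1)
for q in [(681.7,-62.6,155),(681.7,-62.6,122),(573.2,171.5,85)]:print(px(q))
E
```

```text
time: 17.25
tool_pos: [535.9, 253.8, 228.1]
orientation: [1.689, 2.647, 0.003]
force: [-0.3, -0.7, -0.2]
finger_gap: 85.6
grasp_force: 0.0
time: 18.25
tool_pos: [655.2, -5.3, 225.4]
orientation: [-1.69, -2.646, 0.001]
force: [-0.4, 0.6, 0.5]
finger_gap: 85.6
grasp_force: 0.0
[654.98925266  -3.59677283 225.9059559 ]
(np.float64(282.8), np.float64(289.0))
(np.float64(282.7), np.float64(269.0))
(np.float64(282.8), np.float64(-40.9))
```

View pics/w4.png

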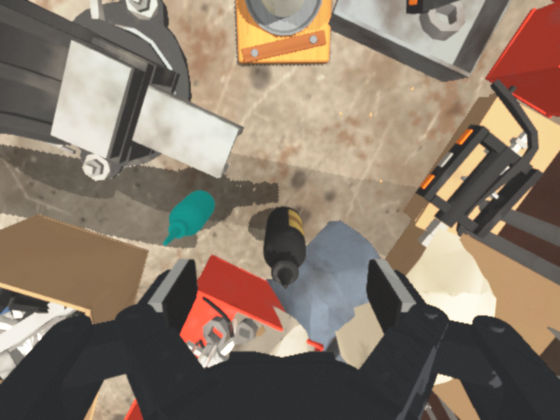

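The oil nozzle tip is at (286,287), predicted (283,289). The jar's saucer is only partly in view, so I check the placed items with the scene camera.

```bash
python3 - <<'E'
from h import *
from rig import bot
p,d=bot.grab_frame("top");cv2.imwrite("pics/t5.png",cv2.resize(p[150:280,115:315],None,fx=4,fy=4,interpolation=cv2.INTER_CUBIC))
p,d=bot.grab_frame("scene");cv2.imwrite("pics/s5.png",cv2.resize(p[180:340,120:320],None,fx=3,fy=3,interpolation=cv2.INTER_CUBIC))
E
```

```text
(no output)
```

View pics/s5.png

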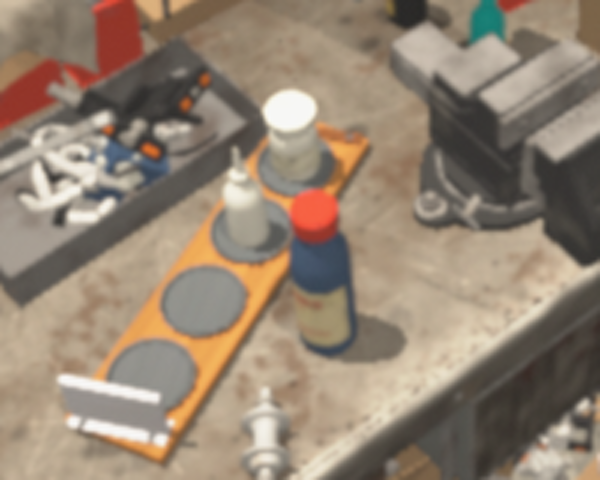

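Jar (295,140) and glue (245,205) stand upright in the two far saucers. On to the oil bottle.

```bash
python3 -m inch '[[1,-0.1,0.006,0,0],[1,-0.2,0.013,0,0],[1,-0.218,0.013,0,0],[1,-0.218,0.013,0.08,0],[1,-0.218,0.013,0.2,0],[1,-0.218,0.013,0.33,0],[1,-0.218,0.013,0.41,0],[1,-0.218,0.013,0.445,0],[1,-0.218,0.013,0.45,0],[1,-0.218,0.013,0.45,0]]' 45; python3 -m inch '[[-1,0,0,0,0],[-1,0,0,0,0],[-1,0,0,0,0],[-1,0,0,0,0],[-1,0,0,0,0],[-1,0,0,0,0]]'
```

```text
time: 19.65
tool_pos: [687.3, -62.1, 93.1]
orientation: [1.689, 2.648, 0.002]
force: [0.7, 0.1, 0.3]
finger_gap: 85.4
grasp_force: 0.0
time: 20.4
tool_pos: [687.0, -62.9, 92.6]
orientation: [1.69, 2.648, 0.0]
force: [-1.9, -1.4, 4.8]
finger_gap: 45.3
grasp_force: 45.5
```

```bash
python3 -m inch '[[-1,0,0,-0.03,0],[-1,0,0,-0.1,0],[-1,0,0,-0.22,0],[-1,0,0,-0.36,0],[-1,0,0,-0.5,0],[-1,0,0,-0.6,0],[-1,0,0,-0.63,0],[-1,0,0,-0.63,0]]'
python3 -m inch '[[-1,0.06,0,0,0],[-1,0.17,0,0,0],[-1,0.3,0,0,0],[-1,0.43,0,0,0],[-1,0.56,-0.004,0,0],[-1,0.67,-0.008,0,0],[-1,0.72,-0.008,0,0],[-1,0.733,-0.008,0,0],[-1,0.733,-0.008,0,0]]'
python3 -m inch '[[-1,0.06,0,0,0],[-1,0.17,0,0,0],[-1,0.3,0,0,0],[-1,0.43,0,0,0],[-1,0.56,-0.004,0,0],[-1,0.67,-0.008,0,0],[-1,0.72,-0.008,0,0],[-1,0.733,-0.008,0,0],[-1,0.733,-0.008,0,0]]'
```

```text
time: 21.4
tool_pos: [686.8, -62.5, 281.1]
orientation: [1.689, 2.648, 0.0]
force: [0.3, 0.7, -1.9]
finger_gap: 44.9
grasp_force: 46.3
time: 22.52
tool_pos: [592.2, 134.7, 280.4]
orientation: [-1.691, -2.647, 0.001]
force: [0.2, -1.4, -2.3]
finger_gap: 44.6
grasp_force: 46.3
time: 23.65
tool_pos: [497.8, 333.2, 280.7]
orientation: [1.692, 2.647, -0.001]
force: [0.6, -0.1, -2.2]
finger_gap: 45.0
grasp_force: 46.3
```

```bash
python3 -m inch '[[-1,0.004,0,0.05,0],[-1,0.004,0,0.16,0],[-1,0.004,0,0.28,0],[-1,0.004,0,0.4,0],[-1,0.004,0,0.49,0],[-1,0.004,0,0.535,0],[-1,0.004,0,0.55,0],[-1,0.004,0,0.557,0],[-1,0.004,0,0.557,0]]'
python3 -m inch '[[-1,0,0,0.004,0],[-1,0,0,0.008,0],[-1,0,0,0.008,0]]'
```

```text
time: 24.78
tool_pos: [497.0, 335.6, 114.5]
orientation: [1.69, 2.648, 0.002]
force: [0.5, -0.0, -1.0]
finger_gap: 44.8
grasp_force: 46.3
time: 25.15
tool_pos: [496.6, 335.3, 111.3]
orientation: [-1.69, -2.648, -0.0]
force: [0.3, 0.8, -2.5]
finger_gap: 45.2
grasp_force: 46.3
```

```bash
python3 -m inch '[[-1,0,0,0.003,0],[-1,0,0,0.006,0],[-1,0,0,0.006,0]]'
```

```text
time: 25.52
tool_pos: [496.6, 335.6, 110.6]
orientation: [1.69, 2.648, 0.001]
force: [-3.0, -2.8, 7.5]
finger_gap: 44.7
grasp_force: 47.3
```

```bash
python3 -m inch '[[0.4,0,0,0,0],[1,0,0,0,0],[1,0,0,0,0],[1,0,0,-0.05,0],[1,0,0,-0.15,0],[1,0,0,-0.3,0],[1,0,0,-0.45,0],[1,0,0,-0.58,0],[1,0,0,-0.6,0],[1,0,0,-0.6,0]]'
python3 -m inch '[[1,-0.03,-0.1,0,0],[1,-0.06,-0.25,0,0],[1,-0.098,-0.386,0,0],[1,-0.098,-0.386,0,0],[1,-0.098,-0.386,0,0],[1,-0.098,-0.386,0,0]]'
python3 - <<'E'
from h import *
from rig import bot
c=bot.calibration("wrist");p,d=bot.grab_frame("wrist");cv2.imwrite("pics/w6.png",p)
o=bot.get_obs();print(o['tool_pos'],o['qpos'].round(2))
r=R.from_rotvec(c['attitude']).as_matrix()
def px(q):
    v=r.T@(np.array(q)-c['origin']);return (c['cx']+c['fx']*v[0]/v[2]).round(1),(c['cy']+c['fy']*v[1]/v[2]).round(1)
for q in [(401.8,259,190),(497,335.5,155)]:print(px(q))
h=cv2.inRange(p,(0,0,170),(110,110,255))
n,l,s,ce=cv2.connectedComponentsWithStats(h)
for i in range(1,n):
  if s[i,4]>300: print(s[i],ce[i],ray(c,*ce[i],190))
E
```

```text
time: 26.78
tool_pos: [496.5, 335.4, 290.0]
orientation: [1.69, 2.648, 0.001]
force: [-0.0, -0.2, -0.2]
finger_gap: 85.4
grasp_force: 0.0
time: 27.52
tool_pos: [404.3, 260.2, 289.0]
orientation: [-1.688, -2.648, 0.0]
force: [0.3, 0.3, 0.3]
finger_gap: 85.7
grasp_force: 0.0
[404.25628677 260.34853949 289.06564119] [ 0.13 -0.   -0.78  1.74 -0.    1.41 -0.21]
(np.float64(279.5), np.float64(206.9))
(np.float64(404.7), np.float64(166.3))
[  0 174  59  28 644] [ 19.46428571 188.58540373] [194.41100433 180.62346284 190.        ]
[ 259  179   46   40 1379] [281.34735315 197.34807832] [399.61640193 267.46140403 190.        ]
[  0 257  40  37 406] [ 25.98768473 267.45073892] [213.20434565 106.22366855 190.        ]
```

View pics/w6.png

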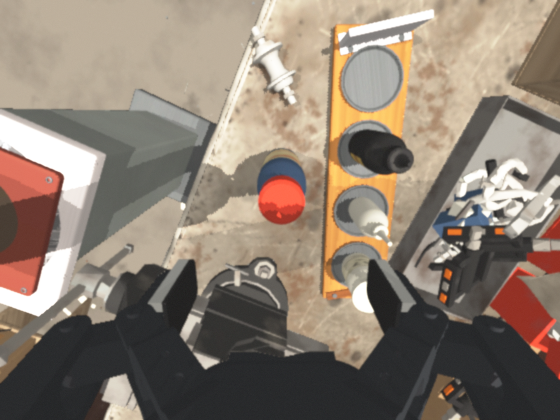

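Red cap centre at (282,200), within a few mm of under the tool; the oil bottle stands in saucer b at (375,150). I grip the can high on its body.

```bash
python3 -m inch '[[1,0.007,0.002,0.02,0],[1,0.007,0.002,0.12,0],[1,0.007,0.002,0.25,0],[1,0.007,0.002,0.38,0],[1,0.007,0.002,0.47,0],[1,0.007,0.002,0.515,0],[1,0.007,0.002,0.523,0],[1,0.007,0.002,0.523,0]]' 50; python3 -m inch '[[-1,0,0,0,0],[-1,0,0,0,0],[-1,0,0,0,0],[-1,0,0,0,0],[-1,0,0,0,0],[-1,0,0,0,0]]'
```

```text
time: 28.58
tool_pos: [404.0, 262.5, 133.4]
orientation: [1.69, 2.648, 0.002]
force: [-0.0, -0.4, -0.3]
finger_gap: 85.7
grasp_force: 0.0
time: 29.32
tool_pos: [403.9, 262.2, 133.6]
orientation: [1.69, 2.648, 0.001]
force: [-1.8, -0.8, 5.8]
finger_gap: 53.0
grasp_force: 51.7
```

```bash
python3 -m inch '[[-1,0,0,-0.03,0],[-1,0,0,-0.1,0],[-1,0,0,-0.2,0],[-1,0,0,-0.31,0],[-1,0,0,-0.38,0],[-1,0,0,-0.4,0],[-1,0,0,-0.4,0]]'
python3 -m inch '[[-1,0.06,0,0,0],[-1,0.16,0,0,0],[-1,0.27,0,0,0],[-1,0.35,0,0,0],[-1,0.388,0.02,0,0],[-1,0.388,0.08,0,0],[-1,0.388,0.18,0,0],[-1,0.388,0.28,0,0],[-1,0.388,0.36,0,0],[-1,0.388,0.384,0,0]]'
python3 -m inch '[[-1,0,0,0,0],[-1,0,0,0,0]]'
```

```text
time: 30.2
tool_pos: [403.5, 261.9, 252.5]
orientation: [1.69, 2.648, -0.0]
force: [-0.9, 1.1, -2.1]
finger_gap: 52.9
grasp_force: 53.2
time: 31.45
tool_pos: [460.6, 415.4, 251.0]
orientation: [-1.692, -2.646, 0.003]
force: [-0.2, 0.2, -3.0]
finger_gap: 52.8
grasp_force: 53.4
time: 31.7
tool_pos: [458.3, 415.9, 252.7]
orientation: [1.689, 2.649, -0.0]
force: [-0.1, 0.2, -3.3]
finger_gap: 53.1
grasp_force: 53.4
```

252.7 → 151.6 is 101 mm.

```bash
python3 -m inch '[[-1,0,0.003,0.04,0],[-1,0,0.003,0.12,0],[-1,0,0.003,0.21,0],[-1,0,0.003,0.28,0],[-1,0,0.003,0.315,0],[-1,0,0.003,0.325,0],[-1,0,0.003,0.328,0],[-1,0,0.003,0.328,0]]'
python3 -m inch '[[-1,0,0,0.004,0],[-1,0,0,0.008,0],[-1,0,0,0.008,0]]'
```

```text
time: 32.7
tool_pos: [460.1, 416.8, 155.0]
orientation: [1.69, 2.648, 0.002]
force: [0.6, -0.2, -2.1]
finger_gap: 53.0
grasp_force: 53.4
time: 33.08
tool_pos: [459.8, 416.4, 151.8]
orientation: [-1.69, -2.648, 0.0]
force: [0.6, -0.2, -2.2]
finger_gap: 53.0
grasp_force: 53.4
```

```bash
python3 -m inch '[[-1,0,0,0.003,0],[-1,0,0,0.003,0]]'
```

```text
time: 33.33
tool_pos: [459.8, 416.7, 151.7]
orientation: [1.69, 2.648, 0.001]
force: [-2.2, -0.7, 5.0]
finger_gap: 53.0
grasp_force: 54.1
```

Contact; release, lift straight up and check.

```bash
python3 -m inch '[[0.4,0,0,0,0],[1,0,0,0,0],[1,0,0,0,0],[1,0,0,-0.05,0],[1,0,0,-0.15,0],[1,0,0,-0.3,0],[1,0,0,-0.42,0],[1,0,0,-0.5,0],[1,0,0,-0.5,0]]'
python3 -m inch '[[1,-0.15,-0.1,-0.02,0],[1,-0.32,-0.2,-0.02,0],[1,-0.48,-0.3,-0.02,0],[1,-0.64,-0.35,-0.02,0],[1,-0.8,-0.38,-0.02,0],[1,-0.95,-0.38,-0.02,0],[1,-0.95,-0.38,-0.02,0],[1,-0.95,-0.38,-0.02,0]]'
python3 - <<'E'
from h import *
from rig import bot
p,d=bot.grab_frame("top");a=cv2.resize(p[150:280,115:255],None,fx=4,fy=4,interpolation=cv2.INTER_CUBIC)
q,d=bot.grab_frame("scene");b=cv2.resize(q[190:340,130:270],None,fx=2,fy=2,interpolation=cv2.INTER_CUBIC)
o=np.zeros((520,800,3),np.uint8);o[:,:520]=a[:520,:520];o[:300,520:]=b
cv2.imwrite("pics/f7.png",o)
E
```

```text
time: 34.45
tool_pos: [460.2, 417.4, 303.9]
orientation: [1.689, 2.648, 0.007]
force: [0.7, 0.2, -0.8]
finger_gap: 85.4
grasp_force: 0.0
time: 35.45
tool_pos: [476.1, 110.6, 306.6]
orientation: [-1.689, -2.648, 0.0]
force: [-0.8, 0.4, -0.3]
finger_gap: 85.4
grasp_force: 0.0
```

View pics/f7.png

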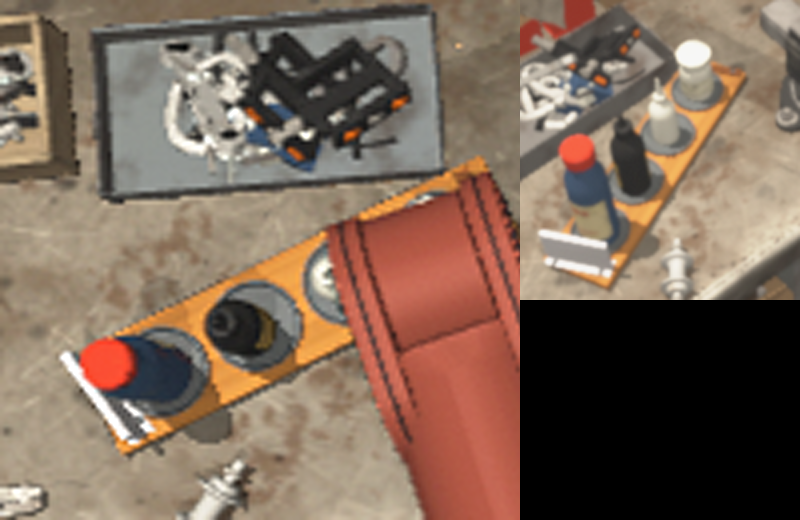

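The four stand in order from the plate (spray, oil, glue, jar). I do a quick numeric check of centring, with the cap and nozzle at crop (108,364) and (225,318).

```bash
python3 -m inch '[[1,-0.2,-0.1,0,0],[1,-0.4,-0.2,0,0],[1,-0.6,-0.2,0,0],[1,-0.8,-0.2,0,0],[1,-0.95,-0.2,0,0],[1,-0.95,-0.2,0,0],[1,-0.95,-0.2,0,0]]'; python3 - <<'E'
from h import *
from rig import bot
c=bot.calibration("top");p,d=bot.grab_frame("top")
cv2.imwrite("pics/f8.png",cv2.resize(p[190:275,125:245],None,fx=6,fy=6,interpolation=cv2.INTER_CUBIC))
f=lambda x,y:(115+(x+.5)/4-.5,150+(y+.5)/4-.5)
print(ray(c,*f(108,364),208),ray(c,*f(225,318),173))
E
```

```text
time: 36.42
tool_pos: [542.4, -172.0, 306.7]
orientation: [-1.687, -2.649, -0.001]
force: [0.1, 1.3, 0.4]
finger_gap: 85.1
grasp_force: 0.0
[457.96304964 412.69244034 208.        ] [494.1795766  328.18753052 173.        ]
```

View pics/f8.png

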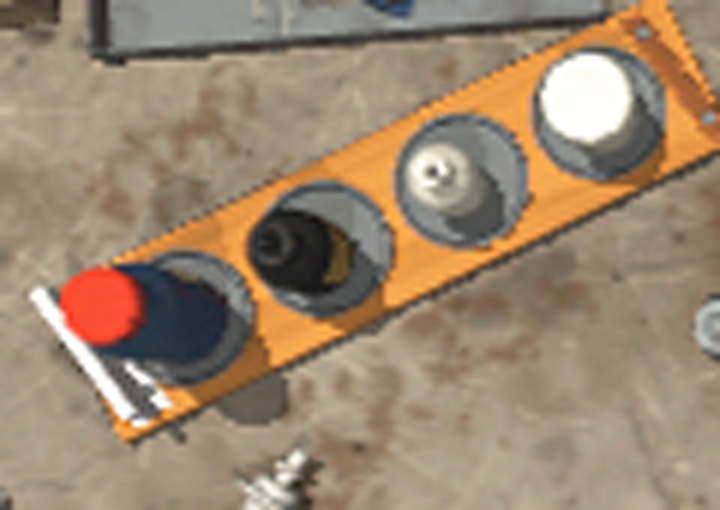

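All four are centred within about 5 mm and the arm is clear, so I hand in.

```bash
python3 -c "
from rig import bot
print(bot.hand_in())"
```

```text
the job is handed in; nothing more can be done
None
```

The spray can, oil bottle, glue bottle and white jar stand upright and released in that order from the end plate, one to a saucer; the last picture showed all four in place, and the job was handed in at about 36 s (no verdict was returned).

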